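# Dock the battery and hold the recessed reset button

### The job

Take the battery standing in the low black charger and slide it upright into the bay of the grey service dock until it is fully home. Then take the stylus out of its black stand, reach its thin tip through the round hole in the dock and press the recessed reset button fully down; finish while still gripping the stylus and holding the button down, with the battery still in its bay. Leave the other loose things where they are.

Things in the scene. Friction and masses are not known exactly. Their poses are not given: they have to be found in the camera images.
- dock: Fixed grey service dock, about 80 mm in x, 156 mm in y, on a black foot 90 x 166 x 5 mm. Origin under it on the table, z up. At its +y side a tall bay block (66 mm high, 80 x 66 mm, centred at y = +47 mm); at its -y side a lower flat block (45 mm high, 80 x 80 mm, centred at y = -36 mm) with one round hole in its top.
- bay_mouth (a point): Centre of the mouth of the dock's rectangular bay, on the top of the tall block, 66 mm above the table. The bay is vertical, open at the top, 52 mm along the dock's x and 30 mm along its y, 60 mm deep, with a small chamfer at the mouth. Axes as the dock's.
- bay_floor (a point): Centre of the bay's floor, 6 mm above the table. With the battery fully home its centre is 52 mm above this point and 44 mm of it stand out of the block.
- aperture (a point): Centre of the round hole in the top of the dock's low block, at its upper rim, 45 mm above the table. The hole is vertical and 14 mm in diameter; the button fills its bottom. The button's top lies 25 mm below the rim when up, 30 mm when fully pressed.
- reset_button (a joint): Travel of the recessed reset button (12 mm disc) straight down, in m: 0 = up, 0.005 = fully down. It springs back; it begins to move at about 2.4 N and is fully down at about 5.4 N.
- charger: Fixed black charger cradle, 76 mm in x, 56 mm in y, 46 mm high, origin under its centre on the table. Its slot, 52 x 30 mm and 40 mm deep, holds the battery standing on end: wide side along the charger's x, thin side along its y.
- battery_center (a point): Centre of the loose battery, a light grey block about 49 mm wide, 26 mm thick, 104 mm long, standing on end, 0.11 to 0.22 kg. Axes: x across its width (49 mm), y along its length (points up at the start), z through its thickness (26 mm, level at the start). Starts 58 mm above the table; it can go into the bay either way round (half turn about the vertical).
- stand: Fixed black stylus stand, 50 x 50 mm (62 mm foot), 68 mm high, with a vertical round hole 10 mm wide in which the stylus's shaft hangs. Origin under its centre on the table.
- stylus: Loose stylus standing tip down in the stand, 130 mm long, 60 g. Origin at the centre of its handle, z along it, away from the tip. Handle: square 16 x 16 mm (faces square to the stylus's x and y), 66 mm long (from -33 to +33 mm in z); below it a round collar 22 mm wide from z = -37 to -33 mm; below that a round steel shaft 7 mm in diameter down to the tip at z = -97 mm. In the stand the collar rests on the stand's top and the origin is 105 mm above the table.
- stylus_tip (a point): Tip of the stylus's shaft, 97 mm below the handle's centre.
- motor_module: Bystander: motor with a black plate, 72 x 80 x 61 mm, origin under it.
- gear_green_0: Bystander: gear lying flat, 71 mm wide, 12 mm high, origin under its centre.
- tape_measure: Bystander: tape measure, 35 x 73 x 52 mm, origin under it.
Things that resemble listed ones, but are neither listed nor needed, are in the scene too. Leave any blue or red look-alike of the part that bears battery_center alone.

How it is judged:
By the outcome, as a careful person would: the job done as asked, in the order asked, and still so for the second after the job is handed in, while the arm keeps its last pose, push and grip.
It also fails if it takes over 62 s, if anything falls off the work surface, if the arm or the gripper's body presses on something with over 40 N, if the wrist force passes 120 N, or if a joint passes its speed limit or range.

### The arm

A 6-joint arm with a two-finger parallel gripper is mounted at the origin on a cart in front of the work surface, level with it; the furniture and walls round the work are solid. World frame = base frame: x ahead of the robot, y to its left, z up, the work surface at z = 0. Lengths are in m, angles in degrees, forces in N, time in s.
With the tool pointing down it reaches from about 0.225 to 0.725 m from the base axis. Payload 3.1 kg.
Tool frame: the origin (TCP) lies on the front face of the gripper's body, between the roots of the fingers; the fingertips stand 73 mm ahead of it and the grasp point (between the pads) lies 54 mm ahead of it (bot.finger_overhang is the distance from the TCP to the fingertips, in m); z points along the fingers, y is the line along which they close (so a half turn about z gives the same grasp; the last joint's range is limited). The gripper opens to 85 mm and grips with 20 to 120 N. Pads are 22 mm wide; open, the fingers measure 114 mm over their backs; the gripper's body (76 mm by 85 mm) begins 54 mm behind the grasp point. The pads swing forward as they close: fully open they stand 13 mm farther back than shut.
Start: joints at [65.099, 2.75, 5.684, 92.934, 0, 82.678], TCP at [0.159, 0.5, 0.304] pointing down, gripper open.
Joint ranges: [-166.93, 166.93], [-56.73, 111.36], [-69.38, 81.34], [-121.58, 131.49], [-85.45, 84.26], [-180, 180]. Speed limits (degrees/s): [159.86, 159.86, 180, 180, 180, 180].

### API

Orientations are given as a 3x3 rotation matrix whose columns are the frame's x, y, z axes.
In Python, from station import bot, imaging, ticket gives the robot as it stands.
- The arm moves only by the shell command python3 -m inch 'ROWS' [FORCE]. ROWS is JSON, a list of rows, each a list of 7 numbers: the shift along the tool's x, y, z as a fraction of full scale, then the turn, a rotation vector about the tool's x, y, z as a fraction of full scale, then the closure, from 0 (fully open) to 1 (shut). A call has 1 to 10 rows; each row is the pose to reach, as a shift and turn from the pose commanded when the call began, along the tool's axes at that moment; what a row does not reach only later rows make up. Full scale, the value 1, is 200 mm for a shift and 60 degrees for a turn. A row lasts 1/10 s, in which the tool goes at most 50 mm and 8.59 degrees, less where a joint would pass 70% of its speed; a pose out of reach is approached as far as the arm can. A call with a number of a shift or a turn outside -1 to 1 is refused whole. A call with a gripper value outside its range is refused whole. The fingers move at their own pace and stop on an object; FORCE is the grip in N (left out, the last holds). Time passes only in rows, so rows that repeat a pose let the fingers close. It gives the time, the measured TCP pose, the force, the opening and the grip force at its end, in the units of the state.
- bot.get_state(): the state, without advancing time (a new reading comes with each control period).
- imaging.capture(name): name is "side" or "top"; returns a dict with "img" (400x640x3 uint8, red, green, blue), "intrinsics" (3x3 intrinsics, pixels), "distortion" ([k1, k2, p1, p2, k3] as OpenCV has them; the pictures are not rectified), "position" and "rotation" of the camera in the world. Camera axes: x right, y up, looking along -z (the intrinsics and any distortion apply to the point x, -y, -z); pixel columns grow to the right and rows downward; lengths in m; the calibration is good to about 2 mm. A picture is of the moment at which its call begins. There is no depth.
- ticket.close_job(): hands the job in; it is judged then, once.
The state is a dict: "clock": time; "joint_positions": joint angles; "qd": joint speeds; "joint_efforts": joint torques, N m; "ee_pos": TCP position; "orientation": TCP orientation; "wrist_force": force on the tool from outside, world axes, zero at the start; "wrist_torque": the same for the moment, N m; "grip_width": opening from 0.0 (shut) to 1.0 (fully open); "finger_force": force on a finger pad.
Only numpy, scipy, OpenCV 4.12 (cv2) and the standard library are available. Lean on these libraries where they do the work, as an engineer would, in place of code of your own. Each camera call takes 0.05 s, during which the arm holds its last target. There are 200 camera calls.

## Working session

There is one attempt and no reset: what is moved stays moved. The work goes in short steps, Python scripts to look and compute and a shell command to move; the robot and the scene stay as the last step left them, time stands still between calls to the robot, and variables do not carry over. Pictures are saved under pics/ and viewed, at most 10 in all, crops included, and the job is handed in when it is done.

```bash
mkdir -p pics; ls; python3 - <<'E'
from station import bot, imaging, ticket
import cv2, numpy as np
for n in("side","top"):
    c=imaging.capture(n); cv2.imwrite(f"pics/{n}0.png",c["img"][:,:,::-1])
    print(n,c["intrinsics"],c["distortion"],c["position"],c["rotation"])
    np.savez(f"{n}0.npz",**{k:np.array(v) for k,v in c.items()})
s=bot.get_state();print(s)
E
```

```text
pics
side [[414.62618106   0.         321.37830298]
 [  0.         414.62618106 202.82966735]
 [  0.           0.           1.        ]] [0.01799699 0.         0.         0.         0.        ] [ 0.08425995 -0.7700088   0.47478472] [[ 0.82237188  0.22906276 -0.52080203]
 [-0.56863999  0.3006806  -0.76566294]
 [-0.0187898   0.92580853  0.37752551]]
top [[440.68734926   0.         324.34021247]
 [  0.         440.68734926 194.48604544]
 [  0.           0.           1.        ]] [-0.00582003  0.          0.          0.          0.        ] [ 0.50494607 -0.00855916  1.1077417 ] [[-0.01143615  0.99532435 -0.09590956]
 [-0.99962882 -0.01375182 -0.02351816]
 [-0.02472713  0.095605    0.99511218]]
{'clock': 0.1, 'joint_positions': array([6.50994877e+01, 2.78990589e+00, 5.59995899e+00, 9.29320699e+01,
       4.07909451e-05, 8.26793998e+01]), 'qd': array([ 0.04183289,  0.03413706,  0.28041443,  0.03982094, -0.07709347,
        0.02377799]), 'joint_efforts': array([ 2.11178383e-03, -3.39853299e+01,  3.20934963e+01,  1.57907861e-02,
       -1.38416435e-04, -1.43238407e-05]), 'ee_pos': array([0.15839891, 0.50012444, 0.3028171 ]), 'orientation': array([[-9.53296498e-01,  3.02034737e-01, -8.97298161e-04],
       [ 3.02035947e-01,  9.53294580e-01, -1.93132727e-03],
       [ 2.72061550e-04, -2.11214383e-03, -9.99997732e-01]]), 'wrist_force': array([0.66031961, 0.32598457, 0.05482807]), 'wrist_torque': array([-0.04417524, -0.0148724 ,  0.00361888]), 'finger_force': 0.0, 'grip_width': 0.9993328026474594}
```

View pics/top0.png

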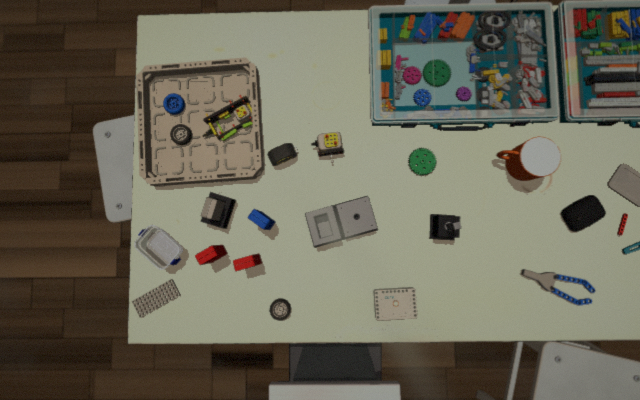

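View pics/side0.png

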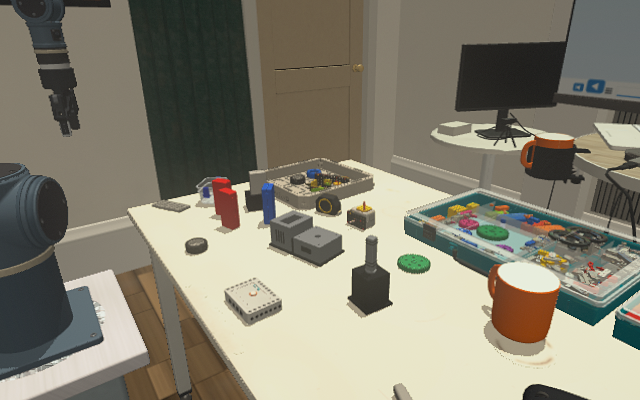

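```bash
python3 - <<'E'
import cv2, numpy as np
t=cv2.imread("pics/top0.png"); s=cv2.imread("pics/side0.png")
r=lambda i,a,b,c,d,k:cv2.resize(i[a:b,c:d],None,fx=k,fy=k,interpolation=cv2.INTER_CUBIC)
A=r(t,185,255,190,390,4)   #800x280
B=r(t,205,245,420,470,8)   #400x320
C=r(s,165,245,205,305,4)  #400x320
cv2.imwrite("pics/c1.png",np.vstack([A,np.hstack([B,C])]))
E
```

```text
(no output)
```

View pics/c1.png

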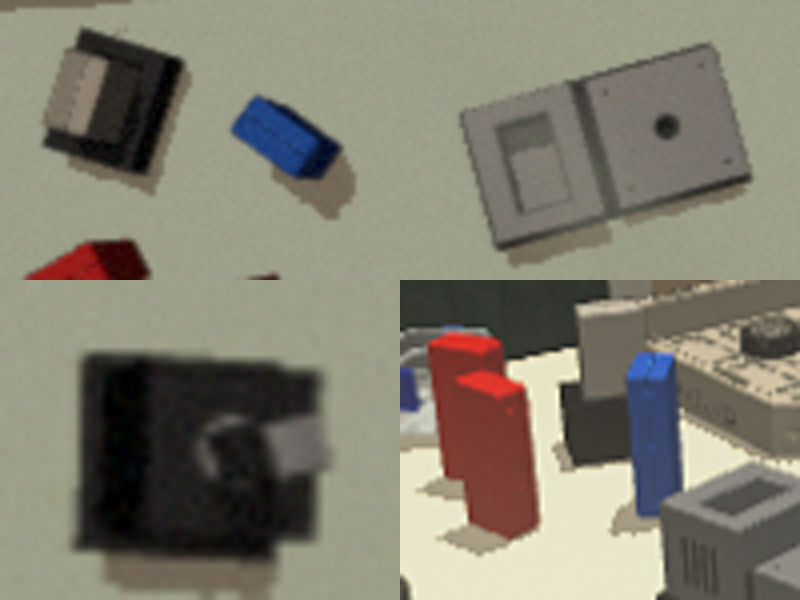

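```bash
cat > h.py <<'E'
import cv2, numpy as np
def load(n): return dict(np.load(n+".npz"))
def ray(c,uv):
    p=cv2.undistortPoints(np.array(uv,float).reshape(-1,1,2),c["intrinsics"],c["distortion"]).reshape(-1,2)
    d=np.c_[p[:,0],-p[:,1],-np.ones(len(p))]@np.array(c["rotation"]).T
    return np.array(c["position"]),d
def onplane(c,uv,z):
    o,d=ray(c,uv); return o+d*((z-o[2])/d[:,2])[:,None]
def proj(c,P):
    q=(np.array(P,float).reshape(-1,3)-c["position"])@np.array(c["rotation"]); q[:,1:]*=-1
    return cv2.projectPoints(q,np.zeros(3),np.zeros(3),c["intrinsics"],c["distortion"])[0].reshape(-1,2)
E
python3 - <<'E'
from h import *
np.set_printoptions(precision=4,suppress=True)
c=load("top0");s=load("side0");img=c["img"];hsv=cv2.cvtColor(img,cv2.COLOR_RGB2HSV)
A=lambda L:np.array(L,float)/4+[190,185]-0.375
def rectmask(m,roi,z,name):
    M=np.zeros_like(m);a,b,x,y=roi;M[a:b,x:y]=m[a:b,x:y]
    M=cv2.resize(M*255,None,fx=4,fy=4,interpolation=cv2.INTER_LINEAR)
    cs=max(cv2.findContours((M>127).astype(np.uint8),0,1)[0],key=cv2.contourArea)
    pts=onplane(c,cs.reshape(-1,2)/4-0.375,z)
    r=cv2.minAreaRect((pts[:,:2]*1000).astype(np.float32));print(name,r,cv2.contourArea(cs)/16)
print(img[213,202],img[213,222],img[213,230],img[200,270],img[225,325],img[230,312],img[215,370])
print("hole",onplane(c,A([[666,127]]),.045))
print("styl top",onplane(c,[[420+300/8-.44,205+165/8-.44]],.138))
v=hsv[...,2]
rectmask((v>115).astype(np.uint8),(190,222,200,218),.110,"batt top")
print("batt",onplane(c,A([[80,48],[108,60],[90,137],[46,130]]),.110))
print("tall top",onplane(c,A([[461,110],[567,80],[606,216],[502,247]]),.066))
print("bay rim",onplane(c,A([[496,126],[550,112],[574,200],[520,214]]),.066))
print("low top",onplane(c,A([[585,79],[712,44],[748,176],[622,215]]),.045))
print("charger top",onplane(c,A([[84,30],[168,55],[142,170],[44,143]]),.046))
m=(v<60).astype(np.uint8)
rectmask(m,(190,245,425,466),.068,"stand")
E
```

```text
[124 115 103] [20 18 18] [ 9 10  4] [160 161 141] [128 124 113] [121 117 111] [123 117 111]
hole [[ 0.5534 -0.0594  0.045 ]]
styl top [[ 0.5271 -0.2745  0.138 ]]
batt top ((580.1731567382812, 280.0802917480469), (72.81390380859375, 41.00322723388672), 0.9022107720375061) 343.15625
batt [[0.5998 0.2778 0.11  ]
 [0.5927 0.2616 0.11  ]
 [0.5488 0.2714 0.11  ]
 [0.5531 0.2967 0.11  ]]
tall top [[ 0.564   0.0627  0.066 ]
 [ 0.581  -0.0003  0.066 ]
 [ 0.5006 -0.0222  0.066 ]
 [ 0.4831  0.0391  0.066 ]]
bay rim [[ 0.5543  0.042   0.066 ]
 [ 0.5622  0.01    0.066 ]
 [ 0.5102 -0.0035  0.066 ]
 [ 0.5023  0.0283  0.066 ]]
low top [[ 0.583  -0.011   0.045 ]
 [ 0.6032 -0.0881  0.045 ]
 [ 0.5234 -0.1079  0.045 ]
 [ 0.501  -0.0321  0.045 ]]
charger top [[0.6169 0.2939 0.046 ]
 [0.6009 0.2422 0.046 ]
 [0.5313 0.2574 0.046 ]
 [0.5483 0.3174 0.046 ]]
stand ((524.9905395507812, -263.19024658203125), (67.02507781982422, 58.20045471191406), 88.05411529541016) 628.84375
```

```bash
python3 - <<'E'
import cv2, numpy as np
t=cv2.imread("pics/top0.png"); s=cv2.imread("pics/side0.png")
def r(i,a,b,c,d,k,g=1.0):
    o=cv2.resize(i[a:b,c:d],None,fx=k,fy=k,interpolation=cv2.INTER_NEAREST)
    return np.clip((o/255.)**g*255,0,255).astype(np.uint8)
A=r(t,190,232,198,238,7,.5)   #280x294
B=r(t,210,242,426,464,7,.5)   #266x224
C=r(s,232,262,355,395,7,.6)  #280x210
D=r(s,160,205,230,280,6,.6)  #300x270
cv=np.zeros((600,800,3),np.uint8)
for im,x,y in((A,0,0),(B,300,0),(C,300,240),(D,0,300)): cv[y:y+im.shape[0],x:x+im.shape[1]]=im[:600-y,:800-x]
cv2.imwrite("pics/c2.png",cv)
E
```

```text
(no output)
```

View pics/c2.png

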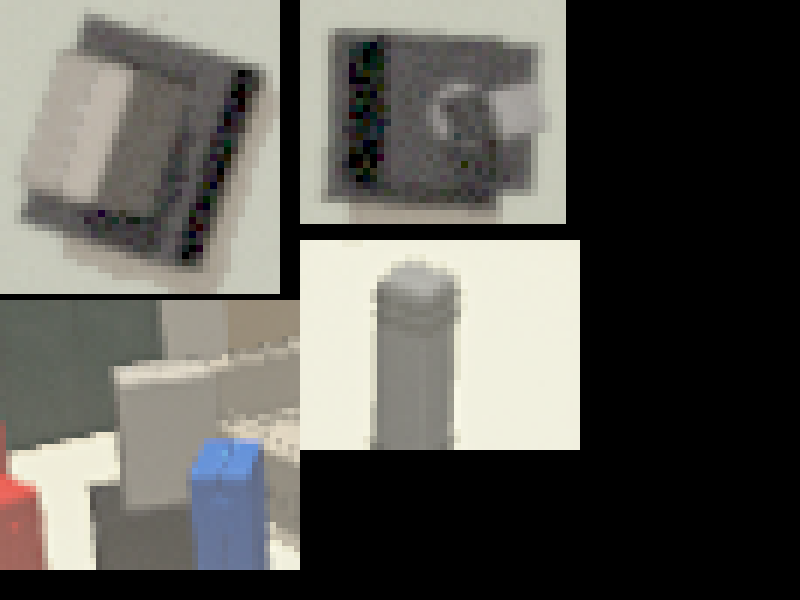

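```bash
cat >> h.py <<'E'
def tri(c,a,s,b):
    o1,d1=ray(c,[a]);o2,d2=ray(s,[b]);M=np.c_[d1[0],-d2[0]]
    k=np.linalg.lstsq(M,o2-o1,rcond=None)[0];p,q=o1+k[0]*d1[0],o2+k[1]*d2[0]
    return (p+q)/2,np.linalg.norm(p-q)
def go(pos,yaw):
    """rows numbers from measured pose to TCP pos, tool down, tool y at yaw from world y"""
    from station import bot
    from scipy.spatial.transform import Rotation as R
    st=bot.get_state();Rm=np.array(st["orientation"]);a=np.radians(yaw)
    y=np.array([-np.sin(a),np.cos(a),0]);z=np.array([0,0,-1.]);T=np.c_[np.cross(y,z),y,z]
    if T[:,0]@Rm[:,0]<0: T[:,:2]*=-1
    d=Rm.T@(np.array(pos)-st["ee_pos"]);r=np.degrees(R.from_matrix(Rm.T@T).as_rotvec())
    print("shift",np.round(d/.2,4),"turn",np.round(r/60,4),"at",np.round(st["ee_pos"],4),"t",round(st["clock"],2),"w",st["grip_width"])
E
python3 - <<'E'
from h import *
np.set_printoptions(precision=4,suppress=True)
c=load("top0");s=load("side0")
print("batt top plane",onplane(c,[[209.2,207.9]],.110),tri(c,[209.2,207.9],s,[257.4,171.4]))
print("side plane",onplane(s,[[257.4,171.4]],.110))
print("charger",onplane(c,[[216.4,209.4]],.046))
print("sty",onplane(c,[[456.7,225.3]],.138),tri(c,[456.7,225.3],s,[371.4,238.0]))
print("hole proj side",proj(s,[[.5534,-.0594,.045],[.532,.0195,.066]]))
g=(s["img"][165:245,265:350][...,0]);
go((.5735,.2775,.26),-15.5)
E
```

```text
batt top plane [[0.574  0.2784 0.11  ]] (array([0.5749, 0.2777, 0.1109]), np.float64(0.0022260676571103726))
side plane [[0.577  0.2796 0.11  ]]
charger [[0.5745 0.2792 0.046 ]]
sty [[ 0.5269 -0.2737  0.138 ]] (array([ 0.5272, -0.2743,  0.1366]), np.float64(0.0006043152790365005))
hole proj side [[316.9303 236.316 ]
 [290.8393 218.9258]]
shift [-2.3148 -0.4338  0.2144] turn [-0.002  -0.0003 -0.0347] at [0.1584 0.5001 0.3028] t 0.1 w 0.9993328026474594
```

```bash
python3 -m inch '[[-0.25,-0.05,0.03,0,0,0,0],[-0.5,-0.1,0.06,0,0,0,0],[-0.75,-0.15,0.09,0,0,0,0],[-1,-0.2,0.1,0,0,-0.035,0]]' 40 && python3 -m inch '[[-0.25,-0.05,0.03,0,0,0,0],[-0.5,-0.1,0.06,0,0,0,0],[-0.75,-0.15,0.09,0,0,0,0],[-1,-0.2,0.1,0,0,0,0],[-1,-0.2,0.1,0,0,0,0]]'; python3 -c "
from h import *
go((.5745,.2782,.20),-15.5)"
```

```text
clock: 0.5
ee_pos: [0.3336, 0.4031, 0.2828]
orientation: [[-0.964, 0.265, -0.001], [0.265, 0.964, -0.001], [0.001, -0.002, -1.0]]
wrist_force: [0.9, 0.3, 0.0]
grip_width: 1.0
finger_force: 0.0
clock: 1.0
ee_pos: [0.5189, 0.3088, 0.2614]
orientation: [[-0.962, 0.273, -0.001], [0.273, 0.962, -0.003], [0.0, -0.003, -1.0]]
wrist_force: [-0.3, -0.0, -0.4]
grip_width: 1.0
finger_force: 0.0
shift [-0.3093 -0.0704  0.3074] turn [-0.0028 -0.     -0.0058] at [0.5189 0.3088 0.2614] t 1.0 w 1.0001879903640893
```

```bash
python3 -m inch '[[-0.2,-0.05,0.1,0,0,0,0],[-0.31,-0.07,0.3,-0.003,0,-0.006,0],[-0.31,-0.07,0.3,-0.003,0,-0.006,0],[-0.31,-0.07,0.3,-0.003,0,-0.006,0]]'; python3 - <<'E'
from h import *
from station import imaging
go((.5745,.2782,.145),-15.5)
o=[]
for n,(a,b,x,y,k) in {"top":(170,245,170,270,8),"side":(120,210,220,290,6)}.items():
    c=imaging.capture(n); np.savez(n+"1.npz",**{k2:np.array(v) for k2,v in c.items()})
    im=c["img"][a:b,x:y,::-1];o.append(cv2.resize(im,None,fx=400/im.shape[1],fy=400/im.shape[1],interpolation=cv2.INTER_CUBIC))
h=max(i.shape[0] for i in o);o=[cv2.copyMakeBorder(i,0,h-i.shape[0],0,0,0) for i in o]
cv2.imwrite("pics/g1.png",np.hstack(o))
E
```

```text
clock: 1.4
ee_pos: [0.5694, 0.2822, 0.2021]
orientation: [[-0.965, 0.261, -0.004], [0.261, 0.965, 0.002], [0.005, 0.001, -1.0]]
wrist_force: [-0.4, 0.8, 0.4]
grip_width: 1.0
finger_force: 0.0
shift [-0.031  -0.0127  0.2853] turn [ 0.0007 -0.0043  0.0059] at [0.5694 0.2822 0.2021] t 1.4 w 0.9999083991841895
```

View pics/g1.png

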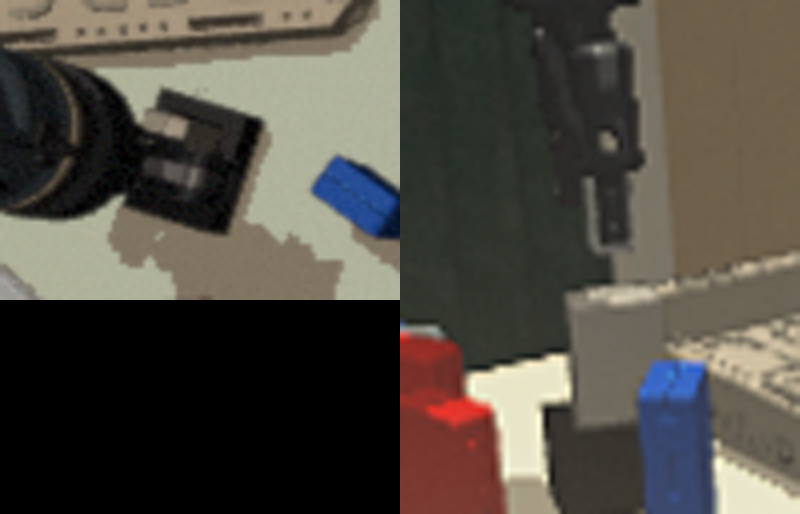

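Side view: the finger (crop x≈610) stands centred over the battery top (570–665), and in the top view the finger lies across the battery's thin side. Descend and grip.

```bash
python3 -m inch '[[-0.02,-0.008,0.08,0,-0.002,0.003,0],[-0.02,-0.008,0.16,0,-0.002,0.003,0],[-0.02,-0.008,0.24,0,-0.002,0.003,0],[-0.02,-0.008,0.28,0,-0.002,0.003,0],[-0.02,-0.008,0.28,0,-0.002,0.003,0],[-0.02,-0.008,0.28,0,-0.002,0.003,0]]'; python3 -c "
from h import *
go((.5745,.2782,.145),-15.5)"
```

```text
clock: 2.1
ee_pos: [0.5745, 0.2807, 0.1497]
orientation: [[-0.965, 0.263, 0.005], [0.263, 0.965, 0.003], [-0.004, 0.004, -1.0]]
wrist_force: [0.1, -0.3, 0.9]
grip_width: 1.002
finger_force: 0.0
shift [-0.0033 -0.0122  0.0237] turn [0.0042 0.0036 0.0042] at [0.5745 0.2807 0.1497] t 2.1 w 1.0016533912449548
```

```bash
python3 -m inch '[[-0.003,-0.01,0.02,0,0,0,0],[-0.003,-0.01,0.02,0,0,0,0.5],[-0.003,-0.01,0.02,0,0,0,1],[-0.003,-0.01,0.02,0,0,0,1],[-0.003,-0.01,0.02,0,0,0,1],[-0.003,-0.01,0.02,0,0,0,1],[-0.003,-0.01,0.02,0,0,0,1],[-0.003,-0.01,0.02,0,0,0,1]]' 50; python3 -c "
from h import *
go((.5745,.2782,.145),-15.5)"
```

```text
clock: 2.9
ee_pos: [0.5745, 0.2784, 0.1443]
orientation: [[-0.965, 0.264, 0.003], [0.264, 0.965, 0.004], [-0.002, 0.004, -1.0]]
wrist_force: [-0.6, 2.0, 0.4]
grip_width: 0.303
finger_force: 49.1
shift [-0.0004 -0.0009 -0.0034] turn [0.0041 0.0021 0.0036] at [0.5745 0.2784 0.1443] t 2.9 w 0.30348724247114894
```

```bash
python3 -m inch '[[0,0,-0.05,0,0,0,1],[0,0,-0.15,0,0,0,1],[0,0,-0.28,0,0,0,1],[0,0,-0.43,0,0,0,1],[0,0,-0.58,0,0,0,1],[0,0,-0.7,0,0,0,1],[0,0,-0.7,0,0,0,1]]'; python3 -c "
from h import *
go((.5322,.0195,.275),14.6)"
```

```text
clock: 3.6
ee_pos: [0.5753, 0.2775, 0.2895]
orientation: [[-0.964, 0.264, 0.011], [0.264, 0.964, 0.004], [-0.009, 0.006, -1.0]]
wrist_force: [0.1, -0.0, -1.0]
grip_width: 0.305
finger_force: 49.2
shift [-0.132  -1.3014  0.0652] turn [ 0.0037  0.0104 -0.4985] at [0.5753 0.2775 0.2895] t 3.6 w 0.30494021406948496
```

```bash
python3 -m inch '[[-0.02,-0.15,0,0,0,-0.08,1],[-0.04,-0.35,0,0,0,-0.18,1],[-0.06,-0.55,0,0,0,-0.28,1],[-0.08,-0.75,0,0,0,-0.38,1],[-0.1,-0.9,0,0.002,0.005,-0.46,1],[-0.1,-1,0,0.004,0.01,-0.5,1],[-0.1,-1,0,0.004,0.01,-0.5,1]]'; python3 -c "
from h import *
go((.5322,.0195,.225),14.6)"
```

```text
clock: 4.3
ee_pos: [0.5392, 0.0766, 0.2817]
orientation: [[-0.968, -0.25, -0.011], [-0.25, 0.968, -0.004], [0.012, -0.001, -1.0]]
wrist_force: [0.2, -0.2, -1.2]
grip_width: 0.304
finger_force: 49.3
shift [ 0.102  -0.2675  0.2849] turn [-0.0006 -0.0115 -0.0017] at [0.5392 0.0766 0.2817] t 4.3 w 0.3041015755328895
```

```bash
python3 -m inch '[[0.03,-0.1,0.05,0,-0.006,0,1],[0.06,-0.2,0.12,0,-0.01,0,1],[0.1,-0.265,0.2,0,-0.01,0,1],[0.1,-0.265,0.28,0,-0.01,0,1],[0.1,-0.265,0.28,0,-0.01,0,1],[0.1,-0.265,0.28,0,-0.01,0,1],[0.1,-0.265,0.28,0,-0.01,0,1]]'; python3 - <<'E'
from h import *
from station import imaging
go((.5322,.0195,.225),14.6)
o=[]
for n,(a,b,x,y) in {"top":(165,260,280,400),"side":(150,270,240,360)}.items():
    c=imaging.capture(n); np.savez(n+"2.npz",**{k2:np.array(v) for k2,v in c.items()})
    im=c["img"][a:b,x:y,::-1];im=(255*(im/255)**.7).astype(np.uint8);o.append(cv2.resize(im,None,fx=400/im.shape[1],fy=400/im.shape[1],interpolation=cv2.INTER_CUBIC))
h=max(i.shape[0] for i in o);o=[cv2.copyMakeBorder(i,0,h-i.shape[0],0,0,0) for i in o]
cv2.imwrite("pics/g2.png",np.hstack(o))
E
```

```text
clock: 5.0
ee_pos: [0.5346, 0.0235, 0.2283]
orientation: [[-0.967, -0.255, 0.004], [-0.255, 0.967, 0.001], [-0.004, 0.0, -1.0]]
wrist_force: [0.2, 0.1, -1.7]
grip_width: 0.303
finger_force: 49.3
shift [ 0.0166 -0.0165  0.0166] turn [0.0001 0.0035 0.0025] at [0.5346 0.0235 0.2283] t 5.0 w 0.3026071102844321
```

View pics/g2.png

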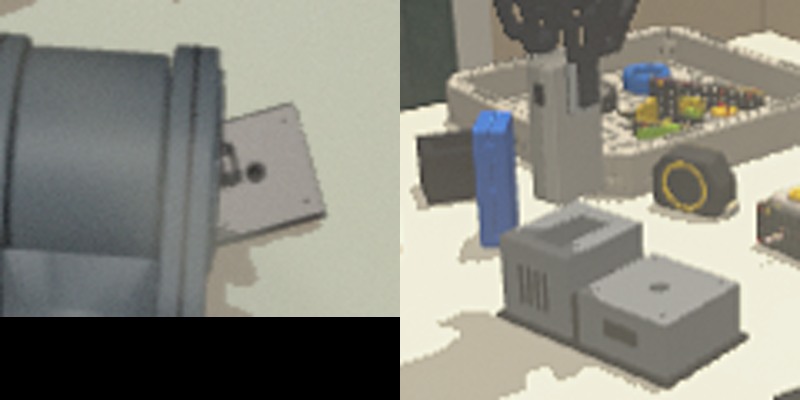

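```bash
python3 - <<'E'
from h import *
from station import bot
np.set_printoptions(precision=4,suppress=True)
s=load("side2");st=bot.get_state();R=st["orientation"];p=st["ee_pos"]
S=lambda L:(np.array(L,float)-[400,0])/3.3333+[240,150]-.35
cor=np.array([[-a*.0245,-b*.013,.139] for a,b in((-1,1),(-1,-1),(1,-1),(1,1))])
# tool x = -dock x
cor[:,0]=[.0245,.0245,-.0245,-.0245];cor[:,1]=[.013,-.013,-.013,.013]
W=p+cor@R.T
print("batt bottom pred world",W,"\npx in crop",(proj(s,W)+.35-[240,150])*3.3333+[400,0])
q=onplane(s,S([[502,235],[575,203],[643,222],[577,262]]),.066);print("tall",q,q.mean(0))
q=onplane(s,S([[533,237],[581,214],[620,226],[571,250]]),.066);print("bay",q,q.mean(0))
q=onplane(s,S([[660,287]]),.045);print("hole",q)
# line sharp: print gradient rows along battery bottom
g=cv2.cvtColor(s["img"],cv2.COLOR_RGB2GRAY);print(g[200:216,278:306])
E
```

```text
batt bottom pred world [[0.5084 0.0299 0.0897]
 [0.5151 0.0047 0.0897]
 [0.5624 0.0172 0.0899]
 [0.5558 0.0423 0.0899]] 
px in crop [[532.9275 203.9165]
 [558.9813 213.0183]
 [607.0568 191.2551]
 [581.1376 182.7994]]
tall [[ 0.4891  0.0431  0.066 ]
 [ 0.5607  0.0613  0.066 ]
 [ 0.5822  0.0012  0.066 ]
 [ 0.5091 -0.0275  0.066 ]] [0.5353 0.0195 0.066 ]
bay [[ 0.5052  0.0267  0.066 ]
 [ 0.5536  0.0409  0.066 ]
 [ 0.565   0.0053  0.066 ]
 [ 0.5157 -0.0084  0.066 ]] [0.5349 0.0161 0.066 ]
hole [[ 0.5563 -0.058   0.045 ]]
[[151 130  86  90  91  98 103 105 105 104 101 100  99  98 100  99 100  97
   99  99  98  98  99 104 110 106 106 108]
 [216 131  85  90  91  99 104 103 103 104  99 101 100 101 100  99  98 100
   99  99  98  98 100 104 108 105 107 108]
 [232 181  83  90  92  96 105 103 104 105 100 100 101 101 100  99  98  99
   99  99  99  98  99 103 107 103  96 108]
 [230 198  81  89  90  94 104 104 105 107 100 101 101  99  99  99 100  99
   99  99  99  98 100 108 121 120 113 116]
 [231 225  79  89  92  97 104 103 104 108 101 101 100 100 101 100  98  99
   99  98  99  98  99 105 116 129 1
[... 595 characters left out ...]
229 231 224 217 211 166 104  90  98 102  96  99  98 110 130 148 199 167
  209 224 219 160 222 217 159 223 218 148]
 [229 229 231 232 233 225 217 214 175 117 144 105 129 132 141 140 147 149
  173 203 225 207 237 233 219 234 231 216]
 [229 229 229 229 231 232 235 235 195 174 146 131 142 140 140 140 139 137
  138 148 169 171 201 224 225 234 232 231]
 [229 229 230 230 232 232 210 192 156 157 138 139 141 140 135 137 143 135
  128 135 136 137 148 168 170 200 223 224]
 [230 231 232 232 208 177 154 144 136 138 140 140 136 128 139 121 104 113
  132 142 138 137 133 137 136 147 169 170]
 [233 231 208 178 153 133 137 138 139 139 136 133 136 101 103  90  76  88
  102 107 112 130 138 138 139 132 137 136]]
```

```bash
python3 - <<'E'
from h import *
np.set_printoptions(precision=2,suppress=True)
s=load("side0");g=cv2.cvtColor(s["img"],cv2.COLOR_RGB2GRAY)
print(g[222:236:2,264:278]);print(g[212:226,305:320])
a=np.radians(14.6);X=np.array([np.cos(a),np.sin(a)]);Y=np.array([-np.sin(a),np.cos(a)])
for c in((.5322,.0195),(.5347,.0187)):
    P=[[*(np.array(c)+x*X+y*Y),z] for x,y,z in((-.04,.033,.066),(-.04,.033,.03),(.04,-.033,.066),(.04,-.033,.046),(-.04,-.033,.066),(.04,.033,.066))]
    print(proj(s,P))
E
```

```text
[[ 79  75  76  77  76  76  84  83  89 100 108 116 134 143]
 [142 115 116 115 115 111  83  84  85  85  84  84  83  82]
 [156 157 156 156 155 153 108  81  85  86  85  86  84  84]
 [219 217 216 218 233 230 138  80  85  87  86  86  87  85]
 [229 228 228 229 230 229 150  79  85  86  85  69  67  85]
 [228 228 228 228 229 230 181  77  85  87  85  76  65  85]
 [228 229 227 228 229 228 192  77  84  88  87  83  65  87]]
[[230 230 229 227 228 227 227 227 226 178 148 154 147 136 116]
 [221 230 229 229 228 228 227 228 227 209 145 149 152 154 150]
 [168 197 221 222 230 230 228 228 228 228 215 217 215 148 151]
 [136 146 166 168 198 222 222 231 229 229 228 229 229 216 218]
 [138 136 136 135 146 169 168 184 231 228 228 228 228 229 230]
 [139 138 139 139 138 113  96 120 235 228 227 227 227 228 228]
 [141 140 141 119 102  87  72 111 236 229 227 227 227 227 227]
 [140 120 104  89  79  79  76 112 237 229 227 228 227 227 227]
 [103  88  78  80  81  80  78 112 238 229 227 227 228 227 227]
 [ 79  80  82  82  81  81  77 112 237 229 228 228 228 227 227]
 [ 81  82  82  82  82  81  77 112 237 230 227 227 227 227 227]
 [ 83  82  82  83  82  82  76 113 238 230 228 227 227 228 227]
 [ 84  83  82  82  82  82  78 104 222 232 230 230 228 228 228]
 [ 82  82  83  82  82  82  78 100 212 233 208 210 223 232 230]]
[[269.13 220.81]
 [270.12 234.41]
 [312.34 217.04]
 [312.56 224.55]
 [288.88 228.33]
 [292.76 210.35]]
[[270.23 220.65]
 [271.2  234.25]
 [313.39 216.89]
 [313.6  224.4 ]
 [290.   228.17]
 [293.78 210.21]]
```

```bash
python3 -c "
from h import *
go((.5320,.0195,.215),14.6)"
```

```text
shift [ 0.0189 -0.0153  0.0688] turn [-0.0003  0.0044  0.0024] at [0.5348 0.0234 0.2288] t 5.1 w 0.30364042779897366
```

```bash
python3 -m inch '[[0.019,-0.015,0.03,0,0.004,0.002,1],[0.019,-0.015,0.05,0,0.004,0.002,1],[0.019,-0.015,0.07,0,0.004,0.002,1],[0.019,-0.015,0.07,0,0.004,0.002,1],[0.019,-0.015,0.07,0,0.004,0.002,1]]'; python3 -c "
from h import *
go((.5320,.0195,.200),14.6)"
```

```text
clock: 5.6
ee_pos: [0.5311, 0.0191, 0.2133]
orientation: [[-0.968, -0.252, -0.002], [-0.252, 0.968, 0.0], [0.002, 0.001, -1.0]]
wrist_force: [-0.6, 0.6, -1.6]
grip_width: 0.303
finger_force: 49.3
shift [-0.0048  0.0009  0.0667] turn [ 0.0005 -0.0019 -0.0004] at [0.5311 0.0191 0.2133] t 5.6 w 0.3026166088608065
```

```bash
python3 -m inch '[[-0.005,0,0.02,0,-0.001,0,1],[-0.005,0,0.04,0,-0.002,0,1],[-0.005,0,0.06,0,-0.002,0,1],[-0.005,0,0.08,0,-0.002,0,1],[-0.005,0,0.1,0,-0.002,0,1],[-0.005,0,0.1,0,-0.002,0,1]]'; python3 -c "
from h import *
go((.5320,.0195,.150),14.6)"
```

```text
clock: 6.2
ee_pos: [0.5318, 0.0194, 0.1927]
orientation: [[-0.968, -0.252, -0.001], [-0.252, 0.968, 0.001], [0.001, 0.001, -1.0]]
wrist_force: [-0.9, 0.2, -1.1]
grip_width: 0.301
finger_force: 49.3
shift [-1.300e-03  1.000e-04  2.133e-01] turn [ 0.0009 -0.0007 -0.0003] at [0.5318 0.0194 0.1927] t 6.2 w 0.30055942107297634
```

```bash
python3 -m inch '[[0,0,0.03,0,0,0,1],[0,0,0.07,0,0,0,1],[0,0,0.11,0,0,0,1],[0,0,0.15,0,0,0,1],[0,0,0.19,0,0,0,1],[0,0,0.21,0,0,0,1],[0,0,0.21,0,0,0,1]]'; python3 -c "
from h import *
go((.5320,.0195,.143),14.6)"
```

```text
clock: 6.9
ee_pos: [0.5318, 0.0194, 0.1506]
orientation: [[-0.968, -0.252, -0.001], [-0.252, 0.968, 0.001], [0.001, 0.001, -1.0]]
wrist_force: [0.1, -0.7, -1.4]
grip_width: 0.301
finger_force: 49.3
shift [-0.001   0.0001  0.0381] turn [ 0.0009 -0.0006 -0.0003] at [0.5318 0.0194 0.1506] t 6.9 w 0.30102013623509866
```

```bash
python3 -m inch '[[0,0,0.01,0,0,0,1],[0,0,0.02,0,0,0,1],[0,0,0.03,0,0,0,1],[0,0,0.035,0,0,0,1],[0,0,0.035,0,0,0,1]]'; python3 -m inch '[[0,0,0.005,0,0,0,1],[0,0,0.01,0,0,0,1],[0,0,0.01,0,0,0,1]]'
```

```text
clock: 7.4
ee_pos: [0.5322, 0.0194, 0.1445]
orientation: [[-0.968, -0.252, 0.0], [-0.252, 0.968, 0.001], [-0.0, 0.0, -1.0]]
wrist_force: [0.3, -0.6, -1.0]
grip_width: 0.305
finger_force: 49.3
clock: 7.7
ee_pos: [0.5324, 0.0194, 0.1442]
orientation: [[-0.968, -0.252, 0.002], [-0.252, 0.968, 0.0], [-0.002, 0.0, -1.0]]
wrist_force: [-2.4, 0.3, 4.8]
grip_width: 0.305
finger_force: 50.3
```

```bash
python3 -m inch '[[0,0,-0.005,0,0,0,0.5],[0,0,-0.005,0,0,0,0],[0,0,-0.005,0,0,0,0],[0,0,-0.005,0,0,0,0],[0,0,-0.005,0,0,0,0]]' && python3 -m inch '[[0,0,-0.05,0,0,0,0],[0,0,-0.15,0,0,0,0],[0,0,-0.3,0,0,0,0],[0,0,-0.45,0,0,0,0],[0,0,-0.55,0,0,0,0],[0,0,-0.55,0,0,0,0]]'; python3 -c "
from h import *
go((.5270,-.2740,.245),0)"
```

```text
clock: 8.2
ee_pos: [0.5322, 0.0194, 0.1435]
orientation: [[-0.968, -0.252, 0.0], [-0.252, 0.968, 0.001], [-0.0, 0.0, -1.0]]
wrist_force: [0.2, -0.4, -0.2]
grip_width: 1.001
finger_force: 0.0
clock: 8.8
ee_pos: [0.5341, 0.0192, 0.2587]
orientation: [[-0.968, -0.252, 0.009], [-0.252, 0.968, -0.0], [-0.009, -0.003, -1.0]]
wrist_force: [1.1, 0.4, 0.6]
grip_width: 1.002
finger_force: 0.0
shift [ 0.4043 -1.4094  0.0684] turn [-0.0013  0.0086  0.2431] at [0.5341 0.0192 0.2587] t 8.8 w 1.0019026632781398
```

```bash
python3 -m inch '[[0.06,-0.2,0,0,0,0.05,0],[0.12,-0.4,0,0,0.004,0.12,0],[0.18,-0.6,0,0,0.008,0.18,0],[0.24,-0.8,0,0,0.008,0.24,0],[0.29,-1,0,0,0.008,0.24,0],[0.29,-1,0,0,0.008,0.24,0]]'; python3 - <<'E'
from h import *
from station import imaging
go((.5270,-.2740,.230),0)
for n in ("side","top"):
    c=imaging.capture(n); np.savez(n+"3.npz",**{k2:np.array(v) for k2,v in c.items()})
a=load("top3")["img"][185:255,290:390];b=load("side3")["img"][180:270,240:360]
o=[cv2.resize(i[...,::-1],(400,300)) for i in(a,b)]
cv2.imwrite("pics/g3.png",np.hstack(o))
E
```

```text
clock: 9.4
ee_pos: [0.5257, -0.1934, 0.2521]
orientation: [[-1.0, 0.003, -0.009], [0.003, 1.0, -0.002], [0.009, -0.002, -1.0]]
wrist_force: [0.3, 1.1, -0.0]
grip_width: 0.997
finger_force: 0.0
shift [-0.0087 -0.4027  0.1112] turn [-0.002  -0.0088 -0.0028] at [ 0.5257 -0.1934  0.2521] t 9.4 w 0.9965282681378167
```

View pics/g3.png

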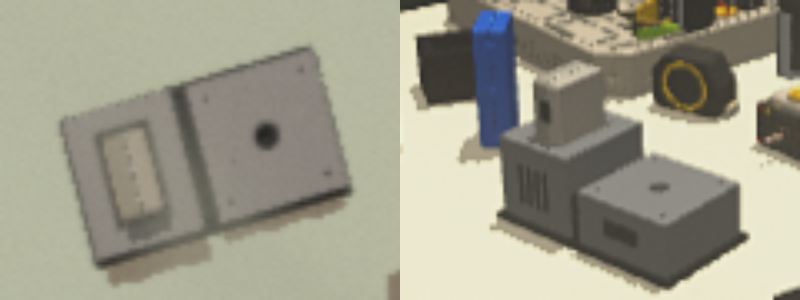

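Battery stands home in the bay (about 44 mm proud, side crop 535–605); hole at top px ≈(356.1, 216.4). On to the stylus.

```bash
python3 -m inch '[[-0.005,-0.2,0.04,0,-0.004,0,0],[-0.008,-0.36,0.08,-0.002,-0.009,-0.003,0],[-0.008,-0.4,0.11,-0.002,-0.009,-0.003,0],[-0.008,-0.4,0.11,-0.002,-0.009,-0.003,0],[-0.008,-0.4,0.11,-0.002,-0.009,-0.003,0]]'; python3 -c "
from h import *
go((.5270,-.2740,.160),0)"
```

```text
clock: 10.0
ee_pos: [0.5281, -0.2671, 0.2313]
orientation: [[-1.0, -0.008, 0.001], [-0.008, 1.0, 0.003], [-0.001, 0.003, -1.0]]
wrist_force: [0.0, 0.4, 0.2]
grip_width: 0.998
finger_force: 0.0
shift [ 0.0062 -0.0354  0.3564] turn [0.003  0.0008 0.0074] at [ 0.5281 -0.2671  0.2313] t 10.0 w 0.9980731589673297
```

```bash
python3 -m inch '[[0.004,-0.02,0.05,0.003,0,0.004,0],[0.004,-0.02,0.12,0.003,0,0.004,0],[0.004,-0.02,0.2,0.003,0,0.004,0],[0.004,-0.02,0.28,0.003,0,0.004,0],[0.004,-0.02,0.345,0.003,0,0.004,0],[0.004,-0.02,0.345,0.003,0,0.004,0],[0.004,-0.02,0.345,0.003,0,0.004,0]]'; python3 -c "
from h import *
go((.5270,-.2740,.160),0)"
```

```text
clock: 10.7
ee_pos: [0.5272, -0.2723, 0.162]
orientation: [[-1.0, -0.002, 0.001], [-0.002, 1.0, -0.001], [-0.001, -0.001, -1.0]]
wrist_force: [0.7, -0.3, -0.3]
grip_width: 1.001
finger_force: 0.0
shift [ 0.0012 -0.0086  0.0102] turn [-0.0008  0.0008  0.0024] at [ 0.5272 -0.2723  0.162 ] t 10.7 w 1.0006391512635282
```

```bash
python3 -m inch '[[0.001,-0.007,0.008,0,0,0,0.3],[0.001,-0.007,0.008,0,0,0,0.6],[0.001,-0.007,0.008,0,0,0,0.75],[0.001,-0.007,0.008,0,0,0,1],[0.001,-0.007,0.008,0,0,0,1],[0.001,-0.007,0.008,0,0,0,1],[0.001,-0.007,0.008,0,0,0,1],[0.001,-0.007,0.008,0,0,0,1]]' 70; python3 -c "
from h import *
go((.5534,-.0594,.28),14.6)"
```

```text
clock: 11.5
ee_pos: [0.5275, -0.2744, 0.1616]
orientation: [[-1.0, -0.002, 0.003], [-0.002, 1.0, -0.002], [-0.003, -0.002, -1.0]]
wrist_force: [-0.4, -0.2, 3.9]
grip_width: 0.195
finger_force: 68.3
shift [-0.1331  1.0733 -0.594 ] turn [-0.0025  0.0023 -0.2414] at [ 0.5275 -0.2744  0.1616] t 11.5 w 0.19454122214292258
```

```bash
python3 -m inch '[[0,0,-0.05,0,0,0,1],[0,0,-0.15,0,0,0,1],[0,0,-0.3,0,0,0,1],[0,0,-0.45,0,0,0,1],[0,0,-0.55,0,0,0,1],[0,0,-0.55,0,0,0,1]]' && python3 -m inch '[[-0.03,0.15,0,0,0,0,1],[-0.05,0.35,0,0,0,0,1],[-0.08,0.55,0,0,0,0,1],[-0.11,0.75,0,0,0,0,1],[-0.13,0.95,0,0,0,0,1],[-0.13,1,0,0,0,0,1],[-0.13,1,0,0,0,0,1]]'; python3 -c "
from h import *
go((.5534,-.0594,.215),0)"
```

```text
clock: 12.1
ee_pos: [0.5283, -0.2748, 0.2753]
orientation: [[-1.0, -0.002, 0.008], [-0.002, 1.0, -0.005], [-0.008, -0.005, -1.0]]
wrist_force: [-0.7, -0.8, -0.7]
grip_width: 0.195
finger_force: 68.4
clock: 12.8
ee_pos: [0.5521, -0.0722, 0.2692]
orientation: [[-1.0, -0.005, -0.001], [-0.005, 1.0, -0.001], [0.001, -0.001, -1.0]]
wrist_force: [1.2, -0.1, -0.6]
grip_width: 0.197
finger_force: 68.5
shift [-0.0073  0.0643  0.2708] turn [-0.001  -0.001   0.0051] at [ 0.5521 -0.0722  0.2692] t 12.8 w 0.19742663124905654
```

```bash
python3 -m inch '[[-0.007,0.05,0.1,0,0,0.005,1],[-0.007,0.06,0.2,0,0,0.005,1],[-0.007,0.06,0.28,-0.001,-0.001,0.005,1],[-0.007,0.06,0.28,-0.001,-0.001,0.005,1],[-0.007,0.06,0.28,-0.001,-0.001,0.005,1],[-0.007,0.06,0.28,-0.001,-0.001,0.005,1]]'; python3 - <<'E'
from h import *
from station import imaging,bot
np.set_printoptions(precision=3,suppress=True)
go((.5534,-.0594,.190),0)
st=bot.get_state();s=imaging.capture("side")
tip=st["ee_pos"]+st["orientation"]@[0,0,.1536]
print("tip",tip,"pred px",proj(s,[tip,tip+[0,0,.02],[.5534,-.0594,.045]]))
i=s["img"][200:260,280:360,::-1];cv2.imwrite("pics/g4.png",cv2.resize(i,None,fx=8,fy=8,interpolation=cv2.INTER_CUBIC))
E
```

```text
clock: 13.4
ee_pos: [0.5546, -0.063, 0.2157]
orientation: [[-1.0, 0.004, 0.004], [0.004, 1.0, -0.001], [-0.004, -0.001, -1.0]]
wrist_force: [-0.1, 0.3, 0.5]
grip_width: 0.193
finger_force: 68.5
shift [0.006 0.018 0.128] turn [-0.001  0.004 -0.004] at [ 0.555 -0.063  0.216] t 13.4 w 0.19284608695341587
tip [ 0.555 -0.063  0.062] pred px [[318.349 229.957]
 [318.158 221.962]
 [316.93  236.316]]
```

View pics/g4.png

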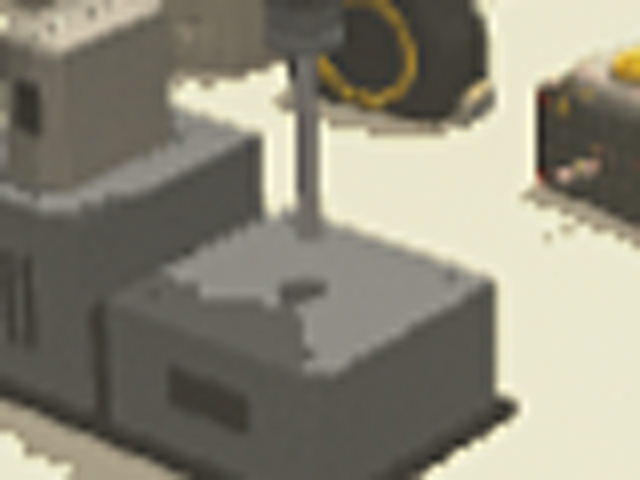

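Tip at crop (310,236), as predicted; hole at (303,292), within 0.5 px of prediction. Align and lower.

```bash
python3 -m inch '[[0.003,0.014,0.02,0,0.003,0,1],[0.003,0.014,0.04,0,0.004,0,1],[0.003,0.014,0.04,0,0.004,0,1],[0.003,0.014,0.04,0,0.004,0,1]]'; python3 -c "
from h import *
go((.5537,-.0596,.185),0)"
```

```text
clock: 13.85
ee_pos: [0.5534, -0.0591, 0.2064]
orientation: [[-1.0, 0.003, -0.002], [0.003, 1.0, -0.0], [0.002, -0.0, -1.0]]
wrist_force: [1.2, -0.4, -0.7]
grip_width: 0.196
finger_force: 68.5
shift [-0.0016 -0.0026  0.1072] turn [-0.0004 -0.0019 -0.0028] at [ 0.5534 -0.0591  0.2064] t 13.85 w 0.19572455104924
```

```bash
python3 -m inch '[[-0.001,-0.002,0.03,0,-0.001,0,1],[-0.001,-0.002,0.06,0,-0.001,0,1],[-0.001,-0.002,0.09,0,-0.001,0,1],[-0.001,-0.002,0.115,0,-0.001,0,1],[-0.001,-0.002,0.115,0,-0.001,0,1],[-0.001,-0.002,0.115,0,-0.001,0,1]]'; python3 -c "
from h import *
go((.5537,-.0596,.168),0)"
```

```text
clock: 14.45
ee_pos: [0.5535, -0.0596, 0.1834]
orientation: [[-1.0, 0.003, -0.001], [0.003, 1.0, -0.0], [0.001, -0.0, -1.0]]
wrist_force: [-0.4, -0.3, -0.4]
grip_width: 0.195
finger_force: 68.5
shift [-0.001  -0.0002  0.0768] turn [-0.0003 -0.001  -0.003 ] at [ 0.5535 -0.0596  0.1834] t 14.45 w 0.19489376281881365
```

Tip inside the hole, no contact. Press gently.

```bash
python3 -m inch '[[0,0,0.02,0,0,0,1],[0,0,0.04,0,0,0,1],[0,0,0.06,0,0,0,1],[0,0,0.06,0,0,0,1],[0,0,0.06,0,0,0,1]]'; python3 -m inch '[[0,0,0.01,0,0,0,1],[0,0,0.02,0,0,0,1],[0,0,0.02,0,0,0,1],[0,0,0.02,0,0,0,1]]'
```

```text
clock: 14.95
ee_pos: [0.554, -0.0597, 0.1723]
orientation: [[-1.0, 0.003, 0.001], [0.003, 1.0, -0.001], [-0.001, -0.001, -1.0]]
wrist_force: [-0.4, 0.3, 2.0]
grip_width: 0.195
finger_force: 68.7
clock: 15.35
ee_pos: [0.554, -0.0597, 0.1685]
orientation: [[-1.0, 0.003, 0.001], [0.003, 1.0, -0.001], [-0.001, -0.001, -1.0]]
wrist_force: [-0.4, 0.2, 4.7]
grip_width: 0.193
finger_force: 69.0
```

```bash
python3 -m inch '[[0,0,0.005,0,0,0,1],[0,0,0.01,0,0,0,1],[0,0,0.01,0,0,0,1],[0,0,0.01,0,0,0,1],[0,0,0.01,0,0,0,1]]'
```

```text
clock: 15.85
ee_pos: [0.5544, -0.0598, 0.1683]
orientation: [[-1.0, 0.003, 0.003], [0.003, 1.0, -0.001], [-0.003, -0.001, -1.0]]
wrist_force: [-2.7, 0.6, 11.0]
grip_width: 0.192
finger_force: 69.4
```

```bash
python3 -m inch '[[0,0,0.002,0,0,0,1],[0,0,0.002,0,0,0,1],[0,0,0.002,0,0,0,1],[0,0,0.002,0,0,0,1],[0,0,0.002,0,0,0,1]]'; python3 - <<'E'
from h import *
from station import imaging
c=imaging.capture("side");cv2.imwrite("pics/g5.png",cv2.resize(c["img"][140:270,170:430,::-1],(780,390)))
E
```

```text
clock: 16.35
ee_pos: [0.5544, -0.0598, 0.1683]
orientation: [[-1.0, 0.003, 0.003], [0.003, 1.0, -0.001], [-0.003, -0.001, -1.0]]
wrist_force: [-1.5, 1.1, 12.0]
grip_width: 0.194
finger_force: 69.4
```

View pics/g5.png

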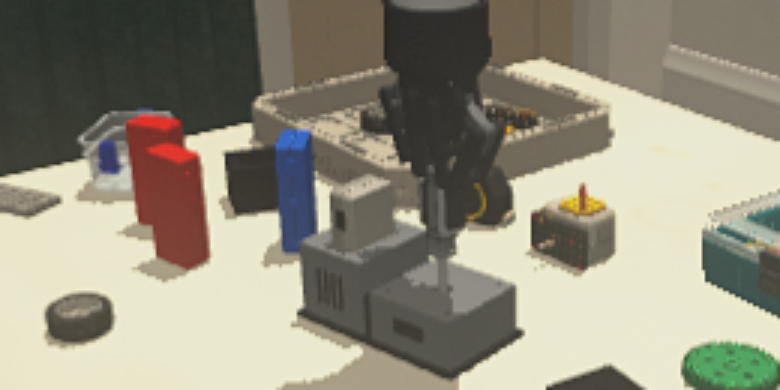

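The stylus stands in the hole (crop 443,290), the battery is home (360,210), the other things haven't moved, and the push is steady at 12 N.

```bash
python3 -c "
from station import ticket
print(ticket.close_job())"
```

```text
the job is handed in; nothing more can be done
None
```

I handed the job in at about 16.4 s: the battery is fully home in the dock bay, and the gripped stylus is holding the reset button at its bottom stop with about 12 N.

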